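# Tilt the rolling pin out of the half-covered pan

### The job

The rolling pin lies in the deep steel pan with one half under the lid, which stays on. Ease it out through the open half by tilting it, gently, without forcing it (or the gripper) against the lid or pan and without disturbing the things around, and finish still holding the pin still in the gripper, the whole of it at least 5 cm above the pan's rim and touching nothing else.

Things in the scene. Friction and masses are not known exactly. Their poses are not given: they have to be found in the camera images.
- pin: Small wooden rolling pin, 300 mm long, about 0.25 kg. Origin at its centre, own x axis along its length. Barrel 30 mm diameter and 190 mm long (x from -95 to +95 mm), a handle 20 mm in diameter on each end (x from 102 to 150 mm, on a 14 mm neck). It lies level on the pan's floor, its centre 15 mm above that floor, roughly along the pan, with the part towards pan +x visible in the opening. It can roll.
- pin_end_a (a point): Centre of the pin's end face at pin x = +150 mm (the end in the open half of the pan).
- pin_end_b (a point): Centre of the pin's end face at pin x = -150 mm (the end under the lid).
- pan: Rectangular steel pan fixed to the bench in a low stand. Origin at the centre of its underside (bench level); x along its length, +x towards the open half; z up. Inside 330 mm long (x), 212 mm wide (y) and 80 mm deep; floor and walls 3 mm thick, floor at z = 3 mm, rim at z = 83 mm with a flat lip 10 mm wide outside. The half towards -x is covered by the lid. Outside 356 x 238 mm over the lip.
- lid: White flat half-lid lying on the pan's rim, fixed, 145 mm long, 238 mm wide, 5 mm thick, with a low grip on top 15 mm high in all. Origin at the middle of the lower side of its free edge (at rim height); x parallel to pan x; the lid extends from there to -x, the opening (about 190 to 207 mm by 212 mm) from there to the pan's end wall in +x. The opening is too short in every direction for the level pin.
- pie_tin: Bystander: aluminium pie tin, 170 mm across, 32 mm high, origin under its centre; leave alone.
- shaker: Bystander: aluminium flour shaker, 68 mm diameter, 104 mm high, origin under its centre; leave alone.
- spoon: Bystander: kitchen spoon 240 mm long lying on the bench, origin under its middle; leave alone.

How it is judged (in metres and radians):
On the way:
1. the pin is tilted with one end raised above the pan's rim while the other end is still down inside the pan (((height (world z) of pin_end_a above 0.09 m and height (world z) of pin_end_b below 0.08 m) or (height (world z) of pin_end_b above 0.09 m and height (world z) of pin_end_a below 0.08 m))), for 0.1 s.
At the end, for the whole second after the job is handed in: The gripper still holds the pin: both end centres are more than 130 mm above the bench (47 mm over the rim), it touches the fingers (over 1 N) and not the pan, the lid or the bystanders, and is still (under 0.03 m/s and 0.2 rad/s) (height (world z) of each of pin_end_a, pin_end_b above 0.13 m and contact force between pin and the fingers above 1 N and contact force between pin and pan below 0.1 N and contact force between pin and lid below 0.1 N and contact force between pin and pie_tin below 0.1 N and contact force between pin and shaker below 0.1 N and contact force between pin and spoon below 0.1 N and linear speed of pin below 0.03 m/s and angular speed of pin below 0.2 rad/s); the arm keeps its last pose, push and grip.
It fails at once if the lid is pushed with more than 25 N (contact force between lid and anything else above 25 N).
It fails at once if the pan is pushed with more than 60 N (contact force between pan and anything else above 60 N).
It fails at once if the pie tin is moved more than 30 mm (distance of pie_tin from where it was at the start of the episode above 0.03 m).
It fails at once if the shaker is moved more than 30 mm (distance of shaker from where it was at the start of the episode above 0.03 m).
It fails at once if the spoon is moved more than 30 mm (distance of spoon from where it was at the start of the episode above 0.03 m).
It also fails if it takes over 45 s, if anything falls off the work surface, if the arm or the gripper's body presses on something with over 40 N, if the wrist force passes 120 N, or if a joint passes its speed limit or range.

### The arm

A 6-joint arm with a two-finger parallel gripper is mounted at the origin on the work surface. World frame = base frame: x ahead of the robot, y to its left, z up, the work surface at z = 0. Lengths are in m, angles in degrees, forces in N, time in s.
With the tool pointing down it reaches from about 0.275 to 0.85 m from the base axis. Payload 19 kg.
Tool frame: the origin (TCP) lies midway between the tips of the shut fingers; the grasp point (between the pads) lies 19 mm behind it; z points along the fingers, y is the direction in which the jaws open and shut (so a half turn about z gives the same grasp; the last joint's range is limited). The gripper opens to 85 mm and grips with 20 to 120 N. Pads are 22 mm wide; open, the fingers measure 114 mm over their backs; the gripper's body (76 mm by 85 mm) begins 54 mm behind the grasp point. The pads swing forward as they close: fully open they stand 13 mm farther back than shut.
Start: joints at [-76.719, 8.623, 82.357, -0, 89.026, -7.678], TCP at [0.206, -0.537, 0.231] pointing down, gripper open.
Joint ranges: [-160.23, 160.23], [-39.13, 120.54], [6.94, 153.29], [-79.49, 259.48], [9.18, 160.14], [-161.06, 161.06]. Speed limits (degrees/s): [108.29, 108.29, 127.2, 172.46, 172.46, 172.46].

### API

Orientations are given as a 3x3 rotation matrix whose columns are the frame's x, y, z axes.
In Python, from plant import arm, vision gives the robot as it stands. The module is installed in compiled form; this text tells all that it offers.
- The arm moves only by the shell command python3 -m handwheel 'ROWS' [FORCE]. ROWS is text: rows parted by semicolons, each of 7 numbers parted by spaces: the finger opening in mm, from 0 to 85.4, then the shift along the tool's x, y, z in mm, then the turn, a rotation vector about the tool's x, y, z in rad. In form: hand x y z rx ry rz; .... A call has 1 to 10 rows; each row is the pose to reach, as a shift and turn from the pose measured when the call began, along the tool's axes at that moment; what a row does not reach only later rows make up. A row lasts 1/12 s, in which the tool goes at most 41.7 mm and 7.16 degrees, less where a joint would pass 70% of its speed; a pose out of reach is approached as far as the arm can. A call with a gripper value outside its range is refused whole. The fingers move at their own pace and stop on an object; FORCE is the grip in N (left out, the last holds). Time passes only in rows, so rows that repeat a pose let the fingers close. It gives the time, the measured TCP pose, the force and the opening at its end, in the units of the state.
- arm.observe(): the state, without advancing time (a new reading comes with each control period).
- vision.camera(name): name is "side" or "top"; returns the picture (384x512x3 uint8, blue, green, red); there is no depth.
- vision.get_calibration(name): a dict with "mtx" (3x3 intrinsics, pixels), "k1" (the pictures are not rectified: a ray, as slopes to the right and down, at radius r is drawn at 1 + k1 r^2 times it, then the intrinsics apply), "rvec" (rotation vector, rad) and "tvec" (3), from world to camera coordinates, as OpenCV has them. Camera axes: x right, y down, z forward; pixel columns grow to the right and rows downward; lengths in m; the calibration is good to about 2 mm. A picture is of the moment at which its call begins. get_calibration takes no time and is no camera call.
- arm.hand_in(): hands the job in, once; it reports no verdict.
The state is a dict: "t": time; "q": joint angles; "joint_vel": joint speeds; "joint_efforts": joint torques, N m; "tcp_pos": TCP position; "orientation": TCP orientation; "ft_force": force on the tool from outside, world axes, zero at the start; "torque": the same for the moment, N m; "opening": finger opening in m.
Only numpy, scipy, OpenCV 4.12 (cv2) and the standard library are available. Lean on these libraries where they do the work, as an engineer would, in place of code of your own. Each camera call takes 0.05 s, during which the arm holds its last target.

## Working session

There is one attempt and no reset: what is moved stays moved. The work goes in short steps, Python scripts to look and compute and a shell command to move; the robot and the scene stay as the last step left them, time stands still between calls to the robot, and variables do not carry over. Pictures are saved under pics/ and viewed, and the job is handed in when it is done.

```bash
mkdir -p pics; python3 - <<'E'
from plant import arm, vision
import cv2
print(arm.observe())
for n in("side","top"):
    print(n,vision.get_calibration(n))
    cv2.imwrite(f"pics/{n}0.png",vision.camera(n))
E
```

```text
{'t': 0.0, 'q': array([-7.67164313e+01,  8.64953745e+00,  8.23918241e+01,  1.59589288e-03,
        8.90269618e+01, -7.67713026e+00]), 'joint_vel': array([ 0.05356196, -0.09214622,  0.06756445, -0.02353373,  0.0030667 ,
       -0.08045926]), 'joint_efforts': array([ 5.39341690e-04, -7.13059330e+01, -5.70864594e+01, -2.91693586e-04,
        8.95379955e-03, -4.63077504e-05]), 'tcp_pos': array([ 0.20563148, -0.53671257,  0.23069978]), 'orientation': array([[ 9.33826222e-01,  3.57726889e-01, -2.46889300e-04],
       [ 3.57726925e-01, -9.33825511e-01,  1.16696067e-03],
       [ 1.86901682e-04, -1.17805742e-03, -9.99999289e-01]]), 'ft_force': array([-0.07833648,  0.09573811, -0.1136631 ]), 'torque': array([-0.01164387, -0.00503928, -0.03530463]), 'opening': 0.0855954886142453}
side {'mtx': array([[493.40210741,   0.        , 254.69396229],
       [  0.        , 493.40210741, 192.02036832],
       [  0.        ,   0.        ,   1.        ]]), 'k1': -0.21876554868754272, 'rvec': array([ 2.23120489, -0.38174248,  0.18258264]), 'tvec': array([-0.54301632,  0.12426633,  1.49046501])}
top {'mtx': array([[479.72475497,   0.        , 262.98405367],
       [  0.        , 479.72475497, 188.20262915],
       [  0.        ,   0.        ,   1.        ]]), 'k1': 0.06374280848150024, 'rvec': array([ 2.18794959, -2.17319958,  0.12470606]), 'tvec': array([-0.08156987,  0.54189292,  1.44873989])}
```

View pics/side0.png

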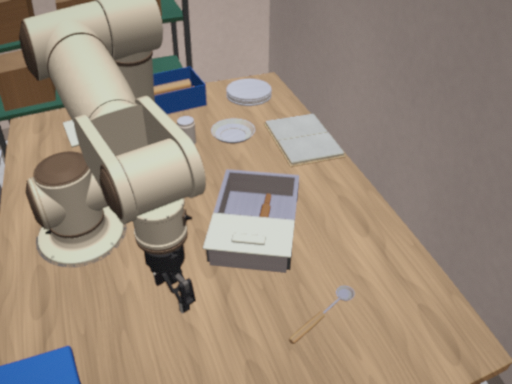

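View pics/top0.png

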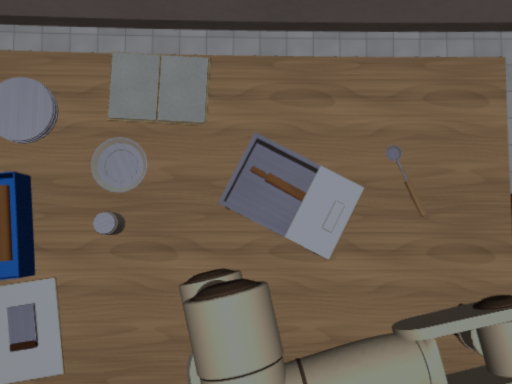

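The side view shows the pan at about (255,220) with its opening away from the camera. The top view shows the opening at (220-330,135-240), with the pin's visible end from about (251,170) to (304,195). I'll enlarge the top view.

```bash
python3 - <<'E'
import cv2
a=cv2.imread("pics/top0.png")[125:265,210:370]
cv2.imwrite("pics/topc.png",cv2.resize(a,None,fx=4.2,fy=4.2,interpolation=cv2.INTER_CUBIC))
a=cv2.imread("pics/side0.png")[165:275,200:310]
cv2.imwrite("pics/sidec.png",cv2.resize(a,None,fx=5,fy=5,interpolation=cv2.INTER_CUBIC))
E
```

```text
(no output)
```

View pics/topc.png

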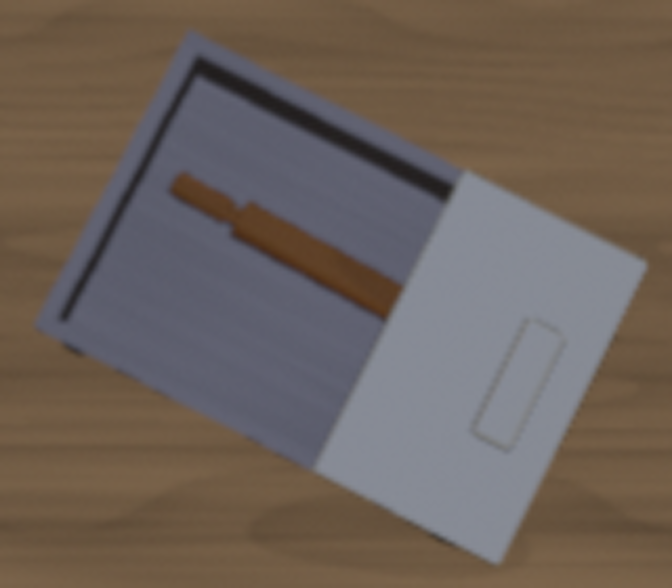

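View pics/sidec.png

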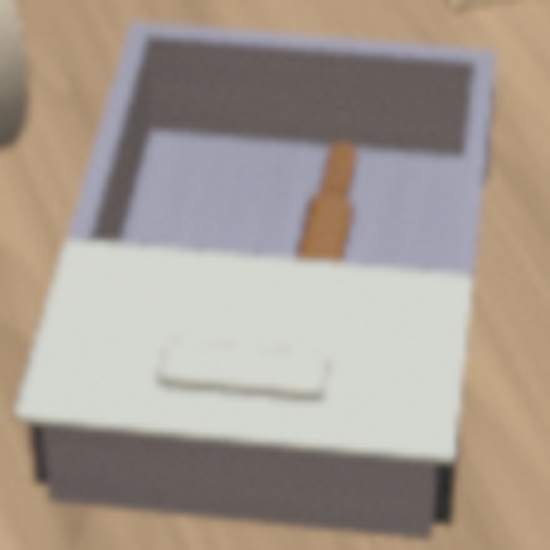

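```bash
cat > h.py <<'E'
import numpy as np, cv2
from plant import arm, vision
def ray(n,p,z):
    c=vision.get_calibration(n); R=cv2.Rodrigues(c['rvec'])[0]
    u=cv2.undistortPoints(np.array([[p]],float),c['mtx'],np.array([c['k1'],0,0,0.]))[0,0]
    d=R.T@np.array([u[0],u[1],1]); o=-R.T@c['tvec']
    return o+d*(z-o[2])/d[2]
def proj(n,P):
    c=vision.get_calibration(n)
    return cv2.projectPoints(np.array(P,float).reshape(-1,3),c['rvec'],c['tvec'],c['mtx'],np.array([c['k1'],0,0,0.]))[0][:,0]
E
python3 - <<'E'
from h import *
T=lambda x,y:(210+(x+.5)/4.2-.5,125+(y+.5)/4.2-.5)
S=lambda x,y:(200+(x+.5)/5-.5,165+(y+.5)/5-.5)
for nm,p,z in [("rimA",(192,30),.083),("rimB",(38,327),.083),("lidA",(467,170),.088),("lidB",(315,468),.088),("lidC",(647,264),.088),("lidD",(500,563),.088),
 ("pin end",(179,183),.018),("pin sh",(238,221),.018),("pin sh2",(248,226),.018),("pin lid",(395,301),.018)]:
    print(nm,ray("top",T(*p),z).round(4))
for nm,p,z in [("rimA",(492,50),.083),("rimB",(133,25),.083),("lidB",(72,240),.088),("lidA",(470,274),.088),("lidD",(18,417),.088),("lidC",(458,460),.088),("pin end top",(344,142),.028),("pin sh",(332,193),.018),("pinlid",(323,258),.033)]:
    print("side",nm,ray("side",S(*p),z).round(4))
print(ray("top",(119,165),.02),ray("top",(105,223),.1),ray("top",(394,154),0),ray("top",(423,217),0))
E
```

```text
rimA [ 0.7063 -0.053   0.083 ]
rimB [0.4938 0.0533 0.083 ]
lidA [ 0.6067 -0.2479  0.088 ]
lidB [ 0.3967 -0.1408  0.088 ]
lidC [ 0.541 -0.374  0.088]
lidD [ 0.3322 -0.269   0.088 ]
pin end [ 0.6055 -0.0443  0.018 ]
pin sh [ 0.5775 -0.0881  0.018 ]
pin sh2 [ 0.5739 -0.0955  0.018 ]
pin lid [ 0.5191 -0.204   0.018 ]
side rimA [ 0.7043 -0.0535  0.083 ]
side rimB [0.4947 0.0484 0.083 ]
side lidB [ 0.3987 -0.1461  0.088 ]
side lidA [ 0.6056 -0.2498  0.088 ]
side lidD [ 0.3319 -0.2745  0.088 ]
side lidC [ 0.5431 -0.3821  0.088 ]
side pin end top [ 0.6064 -0.0467  0.028 ]
side pin sh [ 0.5855 -0.0808  0.018 ]
side pinlid [ 0.5528 -0.1522  0.033 ]
[0.61126187 0.36443456 0.02      ] [0.43175625 0.37544745 0.1       ] [ 0.65655207 -0.49099546  0.        ] [ 0.45883795 -0.5767447   0.        ]
```

```bash
cat >> h.py <<'E'
from scipy.spatial.transform import Rotation as Ro
def down(yaw,tilt=0):
    """tool x along pin (world yaw deg), tilted up by tilt deg"""
    a,t=np.radians([yaw,tilt]); h=np.array([np.cos(a),np.sin(a),0]); k=np.array([0,0,1.])
    x=np.cos(t)*h+np.sin(t)*k; z=np.sin(t)*h-np.cos(t)*k
    return np.c_[x,np.cross(z,x),z]
def rel(pos,R):
    o=arm.observe(); Q=o['orientation']
    return (Q.T@(np.array(pos)-o['tcp_pos'])*1000).round(1), Ro.from_matrix(Q.T@R).as_rotvec().round(4)
E
python3 - <<'E'
from h import *
print(rel((.56,-.13,.231),down(61.6)))
E
```

```text
(array([ 4.764e+02, -2.531e+02,  1.000e-01]), array([-9.000e-04, -5.000e-04, -7.093e-01]))
```

```bash
for i in 1; do python3 -m handwheel '85 40 -21 0 0 0 -0.06; 85 79 -42 0 0 0 -0.12; 85 119 -63 0 0 0 -0.18; 85 159 -84 0 0 0 -0.24; 85 199 -105 0 0 0 -0.30; 85 238 -127 0 0 0 -0.36; 85 278 -148 0 0 0 -0.41; 85 318 -169 0 0 0 -0.47; 85 318 -169 0 0 0 -0.47; 85 318 -169 0 0 0 -0.47' 80; done; python3 - <<'E'
from h import *
print(rel((.56,-.13,.231),down(61.6)))
E
```

```text
t: 0.93
tcp_pos: [0.4446, -0.2615, 0.2308]
orientation: [[0.667, 0.745, 0.0], [0.745, -0.667, 0.002], [0.002, -0.001, -1.0]]
ft_force: [0.2, -0.8, 0.1]
opening: 0.0848
(array([175. ,  -1.8,   0.2]), array([-0.001 , -0.0019, -0.2349]))
```

```bash
python3 -m handwheel '75 35 0 0 0 0 -0.06; 75 70 -1 0 0 0 -0.12; 75 105 -1 0 0 0 -0.18; 75 140 -2 0 0 0 -0.235; 75 175 -2 0 0 0 -0.235; 75 175 -2 0 0 0 -0.235; 75 175 -2 0 0 0 -0.235;75 175 -2 0 0 0 -0.235'; python3 - <<'E'
from h import *
print(rel((.56,-.13,.231),down(61.6)))
for n,(x,y) in dict(top=(210,125),side=(180,60)).items():
    a=vision.camera(n); 
    a=a[y:y+150,x:x+170] if n=="top" else a[y:y+220,x:x+220]
    f=4 if n=="top" else 2.7
    cv2.imwrite(f"pics/{n}1.png",cv2.resize(a,None,fx=f,fy=f,interpolation=cv2.INTER_CUBIC))
E
```

```text
t: 1.6
tcp_pos: [0.5595, -0.1303, 0.2307]
orientation: [[0.476, 0.88, -0.001], [0.88, -0.476, 0.002], [0.002, -0.002, -1.0]]
ft_force: [0.5, 0.3, 0.1]
opening: 0.075
(array([ 0.5,  0.3, -0.3]), array([-0.0016, -0.0016,  0.    ]))
```

View pics/top1.png

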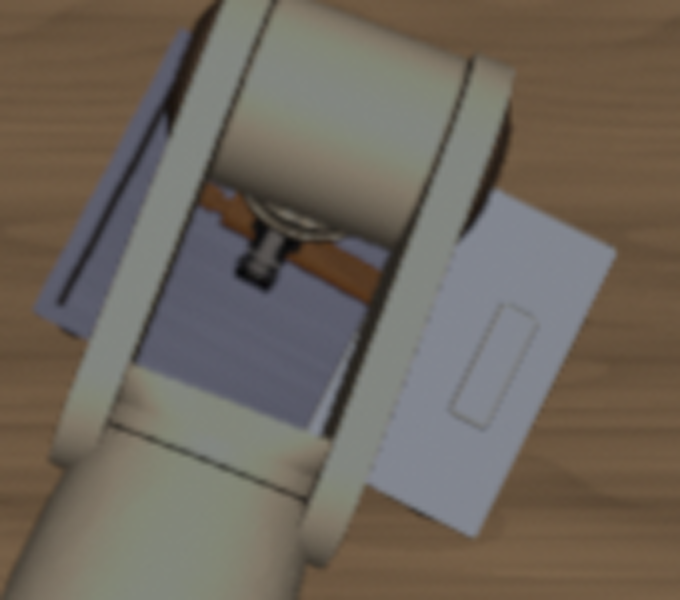

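View pics/side1.png

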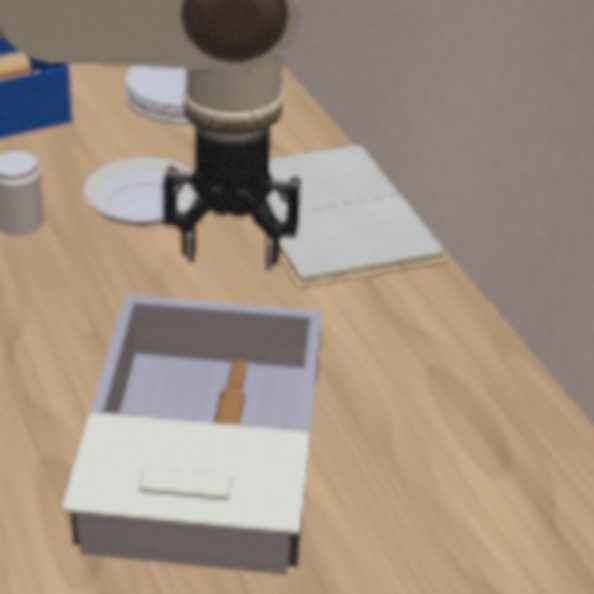

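The gripper hovers over the open half. In the side crop the fingers are at (188,250) and (272,258), either side of the pin. Next I'll descend.

```bash
python3 -m handwheel '75 0 0 35 0 0 0; 75 0 0 70 0 0 0; 75 0 0 100 0 0 0; 75 0 0 130 0 0 0; 75 0 0 130 0 0 0;75 0 0 130 0 0 0'; python3 - <<'E'
from h import *
a=vision.camera("side")[60:280,180:400]
cv2.imwrite("pics/side2.png",cv2.resize(a,None,fx=2.7,fy=2.7,interpolation=cv2.INTER_CUBIC))
E
```

```text
t: 2.2
tcp_pos: [0.5584, -0.1313, 0.1009]
orientation: [[0.478, 0.878, -0.002], [0.878, -0.478, 0.003], [0.001, -0.003, -1.0]]
ft_force: [0.6, -0.6, 1.2]
opening: 0.075
```

View pics/side2.png

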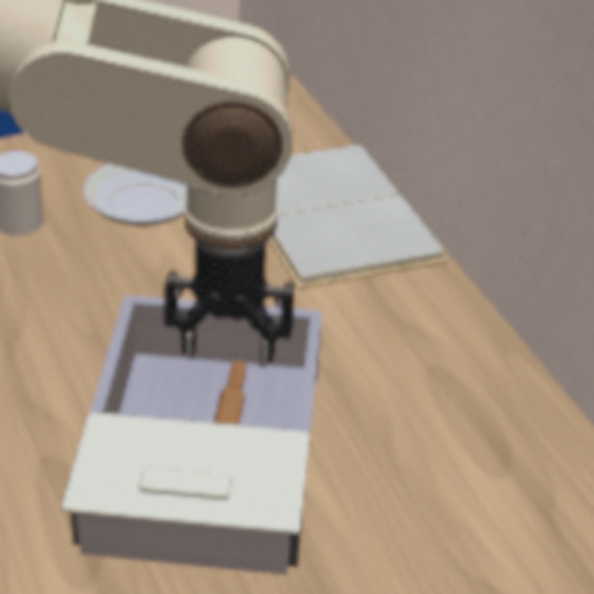

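The fingers (188,350) and (265,358) straddle the pin line with clear room inside the walls, so I'll continue down.

```bash
python3 -m handwheel '75 2 0 25 0 0 0; 75 2 0 50 0 0 0; 75 2 0 70 0 0 0; 75 2 0 83 0 0 0; 75 2 0 91 0 0 0;75 2 0 91 0 0 0;75 2 0 91 0 0 0'; python3 - <<'E'
from h import *
a=vision.camera("side")[60:280,180:400]
cv2.imwrite("pics/side3.png",cv2.resize(a,None,fx=2.7,fy=2.7,interpolation=cv2.INTER_CUBIC))
E
```

```text
t: 2.83
tcp_pos: [0.5612, -0.13, 0.0133]
orientation: [[0.478, 0.878, 0.003], [0.878, -0.478, 0.001], [0.002, 0.002, -1.0]]
ft_force: [-0.5, -0.1, 0.8]
opening: 0.0751
```

View pics/side3.png

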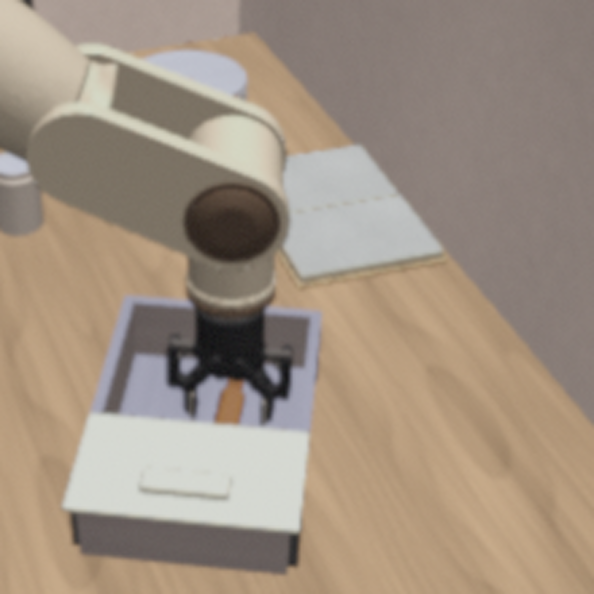

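The fingers straddle the barrel, with the pin visible at (230,400) and the wall clear. I'll go down 4 mm and close.

```bash
python3 -m handwheel '75 0 0 3 0 0 0; 60 0 0 4 0 0 0; 45 0 0 4 0 0 0; 38 0 0 4 0 0 0; 32 0 0 4 0 0 0; 28 0 0 4 0 0 0;26 0 0 4 0 0 0;24 0 0 4 0 0 0;20 0 0 4 0 0 0' 40
python3 -m handwheel '10 0 0 0 0 0 0; 10 0 0 0 0 0 0; 10 0 0 0 0 0 0; 10 0 0 0 0 0 0' 90
```

```text
t: 3.63
tcp_pos: [0.5614, -0.13, 0.0098]
orientation: [[0.478, 0.878, 0.003], [0.878, -0.478, 0.001], [0.002, 0.002, -1.0]]
ft_force: [-2.2, 0.3, 5.4]
opening: 0.0286
t: 3.97
tcp_pos: [0.5616, -0.1301, 0.01]
orientation: [[0.478, 0.878, 0.004], [0.878, -0.478, 0.001], [0.002, 0.003, -1.0]]
ft_force: [-1.6, -0.8, 5.6]
opening: 0.0271
```

```bash
python3 -m handwheel '10 0 0 -2 0 0 0; 10 0 0 -4 0 0 0; 10 0 0 -6 0 0 0; 10 0 0 -8 0 0 0; 10 0 0 -8 0 0 0; 10 0 0 -8 0 0 0'; python3 - <<'E'
from h import *
print(arm.observe()['torque'])
a=vision.camera("side")[165:275,200:310]
cv2.imwrite("pics/side4.png",cv2.resize(a,None,fx=5,fy=5,interpolation=cv2.INTER_CUBIC))
a=vision.camera("top")[125:275,210:380]
cv2.imwrite("pics/top4.png",cv2.resize(a,None,fx=4,fy=4,interpolation=cv2.INTER_CUBIC))
E
```

```text
t: 4.47
tcp_pos: [0.5616, -0.1301, 0.0181]
orientation: [[0.478, 0.878, 0.004], [0.878, -0.478, 0.001], [0.002, 0.003, -1.0]]
ft_force: [0.6, -0.4, -3.0]
opening: 0.0271
[ 0.1059926  -0.07486852 -0.01572483]
```

View pics/side4.png

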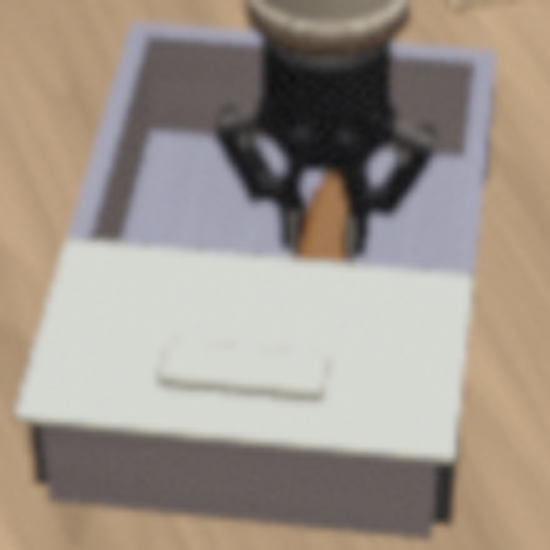

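View pics/top4.png

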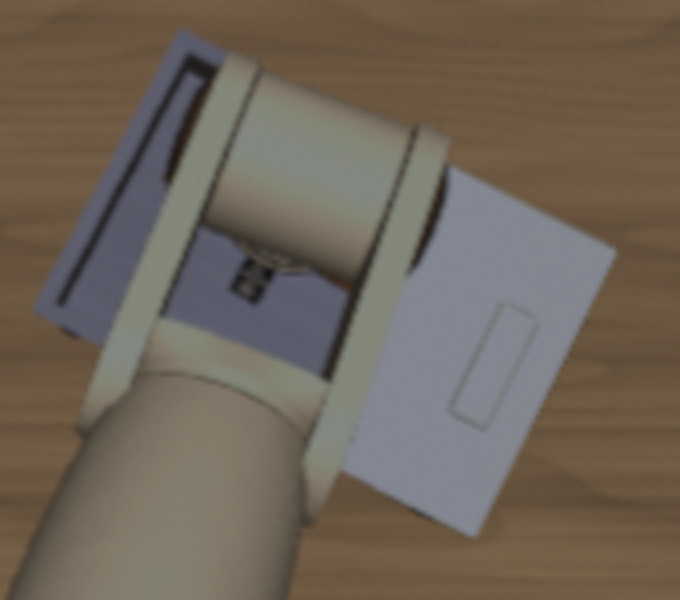

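Force (-3 N) and moment (about 0.13 N·m) match the whole pin held level off the floor. Next I'll tilt about end b, half first.

```bash
python3 -m handwheel '10 0 0 -5.5 0 0.03 0; 10 0 0 -11 0 0.06 0; 10 0 0 -16.6 0 0.09 0; 10 -0.5 0 -22.1 0 0.12 0; 10 -1.1 0 -27.6 0 0.15 0; 10 -1.1 0 -27.6 0 0.15 0; 10 -1.1 0 -27.6 0 0.15 0'; python3 - <<'E'
from h import *
print(arm.observe()['torque'])
# full tilt target from the original frame
R0=np.array([[.478,.878,.004],[.878,-.478,.001],[.002,.003,-1]]); 
print(rel(np.array([.5616,-.1301,.0181])+R0@np.array([-6.7,0,-54.7])/1000, R0@Ro.from_rotvec([0,.3,0]).as_matrix()))
cv2.imwrite("pics/side5.png",cv2.resize(vision.camera("side")[165:275,200:310],None,fx=5,fy=5,interpolation=cv2.INTER_CUBIC))
E
```

```text
t: 5.15
tcp_pos: [0.5607, -0.1314, 0.0455]
orientation: [[0.473, 0.878, 0.075], [0.868, -0.479, 0.131], [0.151, 0.003, -0.989]]
ft_force: [-0.5, 0.5, -3.3]
opening: 0.027
[-0.04880674 -0.02194639  0.00633072]
(array([ -1.1,   0. , -27.8]), array([-0.    ,  0.1511, -0.0005]))
```

View pics/side5.png

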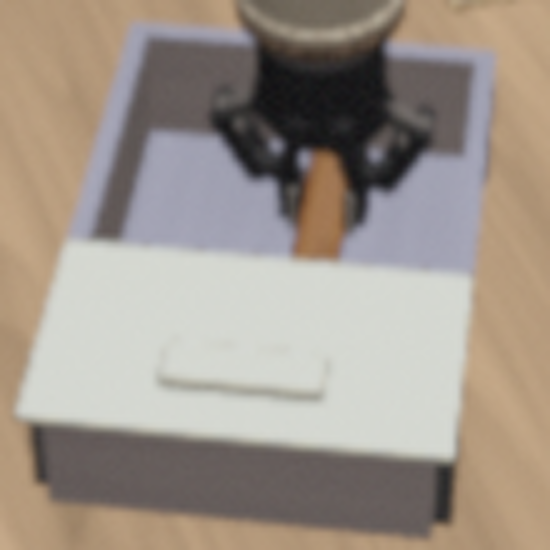

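```bash
python3 -m handwheel '10 0 0 0 0 0 0; 10 0 0 0 0 0 0; 10 0 0 0 0 0 0'; cat >> h.py <<'E'
def overlay(n,fn,box,f,off=(0,-.008),s0=.0535,extra=0):
    """draw the pin expected rigid in tool: axis at tool z=off[1], grasp at pin x=s0"""
    o=arm.observe(); Q=o['orientation']; a=vision.camera(n)
    x0,y0,w,h=box
    im=cv2.resize(a[y0:y0+h,x0:x0+w],None,fx=f,fy=f,interpolation=cv2.INTER_CUBIC)
    e=Ro.from_rotvec([0,extra,0]).as_matrix()
    for s in (-.15,-.095,0,.0535,.095,.15):
        P=o['tcp_pos']+Q@(e@np.array([s-s0,0,0])+np.array([0,0,off[1]]))
        p=(proj(n,P)[0]-[x0,y0]+.5)*f-.5
        cv2.circle(im,tuple(int(round(v)) for v in p),3,(0,255,0),-1); print(s,P.round(3),p.round())
    cv2.imwrite(fn,im)
E
python3 - <<'E'
from h import *
o=arm.observe();print(o['torque'],o['ft_force'])
overlay("side","pics/side6.png",(200,165,110,110),5)
o=arm.observe();print(o['torque'],o['ft_force'])
E
```

```text
t: 5.45
tcp_pos: [0.5607, -0.1308, 0.0449]
orientation: [[0.472, 0.879, 0.073], [0.869, -0.478, 0.131], [0.15, 0.002, -0.989]]
ft_force: [-0.3, -0.5, -3.7]
opening: 0.027
[-0.02512092 -0.00482615 -0.02670493] [-0.32352304 -0.50612315 -3.70499758]
-0.15 [ 0.464 -0.309  0.022] [271. 485.]
-0.095 [ 0.49  -0.261  0.031] [286. 406.]
0 [ 0.535 -0.178  0.045] [310. 278.]
0.0535 [ 0.56  -0.132  0.053] [323. 210.]
0.095 [ 0.58  -0.096  0.059] [333. 160.]
0.15 [ 0.606 -0.048  0.067] [345.  96.]
[ 0.04204866 -0.00932595  0.01311862] [-0.48536757  0.50243159 -3.46132256]
```

View pics/side6.png

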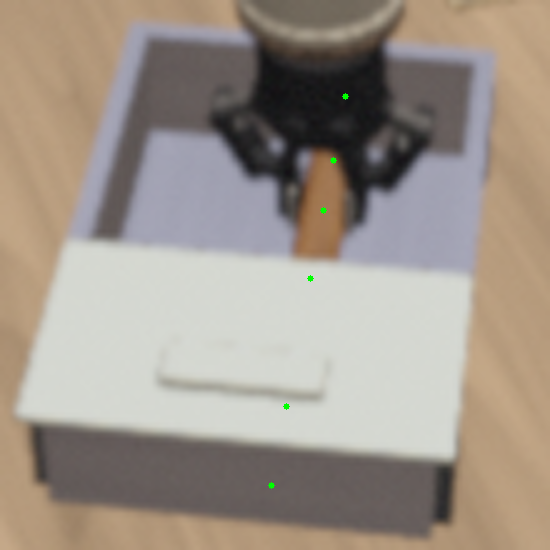

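The tool pose matches the predicted pin axis (green dots lie on the barrel at (323,210)). I'll finish the tilt to 17°.

```bash
python3 -m handwheel '10 -0.1 0 -5.5 0 0.03 0; 10 -0.3 0 -11 0 0.06 0; 10 -0.5 0 -16.6 0 0.09 0; 10 -0.8 0 -22.1 0 0.12 0; 10 -1.1 0 -27.5 0 0.15 0; 10 -1.1 0 -27.5 0 0.15 0; 10 -1.1 0 -27.5 0 0.15 0'; python3 - <<'E'
from h import *
o=arm.observe();print(o['torque'],o['ft_force'])
overlay("side","pics/side7.png",(180,120,130,150),4)
overlay("top","pics/top7.png",(190,125,180,150),4)
E
```

```text
t: 6.08
tcp_pos: [0.5581, -0.1357, 0.0719]
orientation: [[0.457, 0.878, 0.143], [0.839, -0.478, 0.258], [0.295, 0.002, -0.955]]
ft_force: [-0.6, -0.2, -2.6]
opening: 0.0271
[-0.16838113  0.07335622 -0.0383486 ] [-0.56350131 -0.22190778 -2.62306083]
-0.15 [ 0.464 -0.309  0.019] [296. 570.]
-0.095 [ 0.489 -0.262  0.036] [308. 501.]
0 [ 0.532 -0.183  0.064] [327. 388.]
0.0535 [ 0.557 -0.138  0.08 ] [338. 327.]
0.095 [ 0.576 -0.103  0.092] [345. 281.]
0.15 [ 0.601 -0.057  0.108] [355. 223.]
-0.15 [ 0.464 -0.308  0.019] [592. 359.]
-0.095 [ 0.489 -0.262  0.036] [535. 325.]
0 [ 0.533 -0.182  0.064] [434. 264.]
0.0535 [ 0.557 -0.138  0.079] [375. 229.]
0.095 [ 0.576 -0.103  0.092] [329. 201.]
0.15 [ 0.601 -0.057  0.108] [267. 164.]
```

View pics/side7.png

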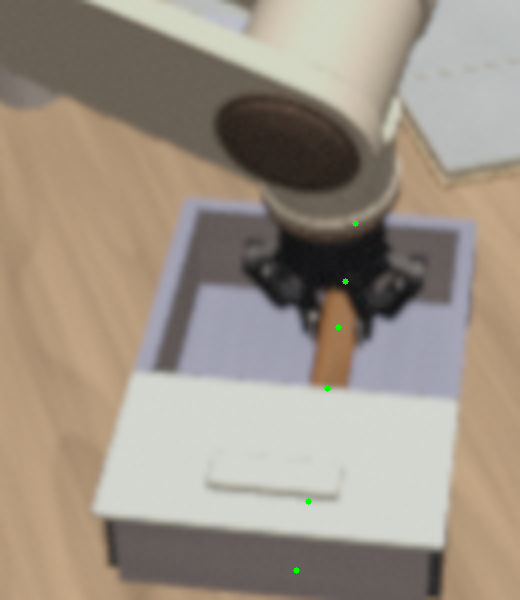

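View pics/top7.png

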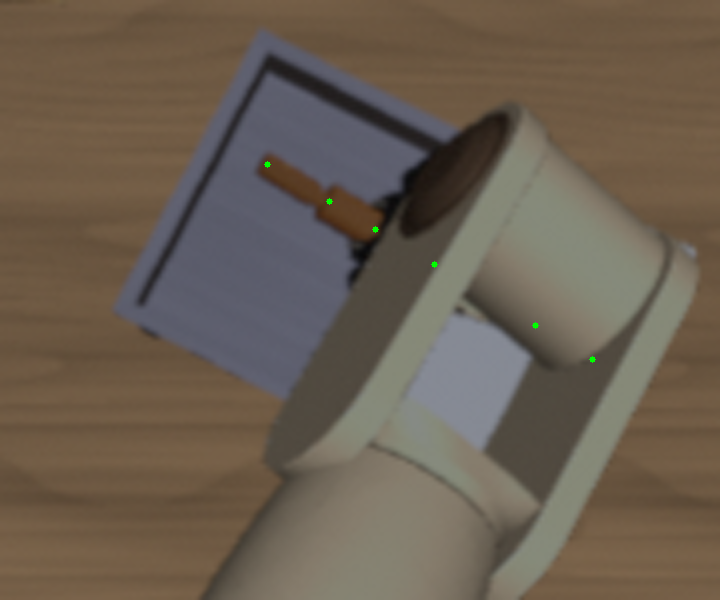

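In the top view end a is at (263,163), against a prediction of (267,164), so the grasp has not slipped. End a is at z≈0.108 and end b at z≈0.019, with no contact force. I'll pull along the pin axis.

```bash
python3 -m handwheel '10 8 0 0 0 0 0; 10 18 0 0 0 0 0; 10 28 0 0 0 0 0; 10 38 0 0 0 0 0; 10 48 0 0 0 0 0; 10 56 0 0 0 0 0; 10 60 0 0 0 0 0; 10 60 0 0 0 0 0'; python3 - <<'E'
from h import *
o=arm.observe();print(o['torque'],o['ft_force'])
overlay("side","pics/side8.png",(180,120,130,150),4)
E
```

```text
t: 6.85
tcp_pos: [0.5859, -0.0839, 0.0898]
orientation: [[0.455, 0.879, 0.143], [0.84, -0.477, 0.259], [0.295, 0.002, -0.955]]
ft_force: [0.2, -0.9, -2.4]
opening: 0.0271
[-0.14194011  0.08164525  0.03845361] [ 0.24723647 -0.85325512 -2.42743528]
-0.15 [ 0.492 -0.257  0.037] [310. 493.]
-0.095 [ 0.517 -0.211  0.054] [321. 427.]
0 [ 0.56  -0.131  0.082] [339. 318.]
0.0535 [ 0.585 -0.086  0.097] [349. 260.]
0.095 [ 0.604 -0.051  0.11 ] [356. 217.]
0.15 [ 0.629 -0.005  0.126] [365. 161.]
```

View pics/side8.png

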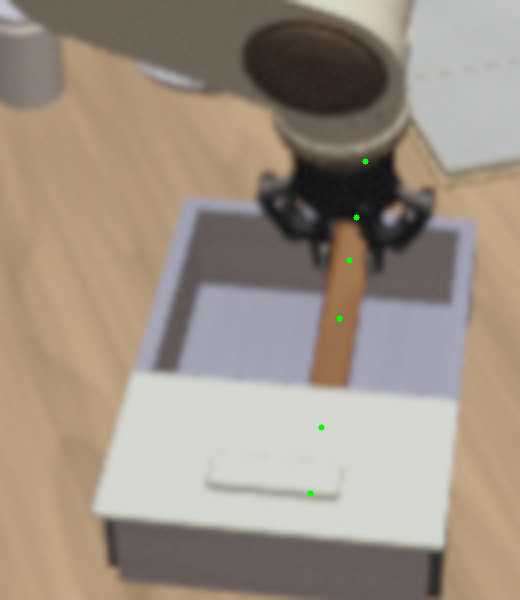

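```bash
python3 -m handwheel '10 10 0 0 0 0 0; 10 22 0 0 0 0 0; 10 35 0 0 0 0 0; 10 48 0 0 0 0 0; 10 62 0 0 0 0 0; 10 75 0 0 0 0 0; 10 88 0 0 0 0 0; 10 96 0 0 0 0 0; 10 100 0 0 0 0 0; 10 100 0 0 0 0 0'; python3 - <<'E'
from h import *
o=arm.observe();print(o['torque'],o['ft_force'])
overlay("side","pics/side9.png",(180,120,130,150),4)
E
```

```text
t: 7.73
tcp_pos: [0.6314, 0.0004, 0.1192]
orientation: [[0.454, 0.879, 0.142], [0.84, -0.476, 0.259], [0.295, 0.002, -0.955]]
ft_force: [-0.0, 0.2, -3.6]
opening: 0.0267
[-0.13101964  0.05207518 -0.04830068] [-0.04703105  0.17895975 -3.58995998]
-0.15 [ 0.538 -0.173  0.067] [330. 375.]
-0.095 [ 0.563 -0.127  0.083] [340. 313.]
0 [ 0.606 -0.047  0.111] [357. 212.]
0.0535 [ 0.63  -0.002  0.127] [365. 158.]
0.095 [0.649 0.033 0.139] [372. 117.]
0.15 [0.674 0.079 0.155] [381.  66.]
```

View pics/side9.png

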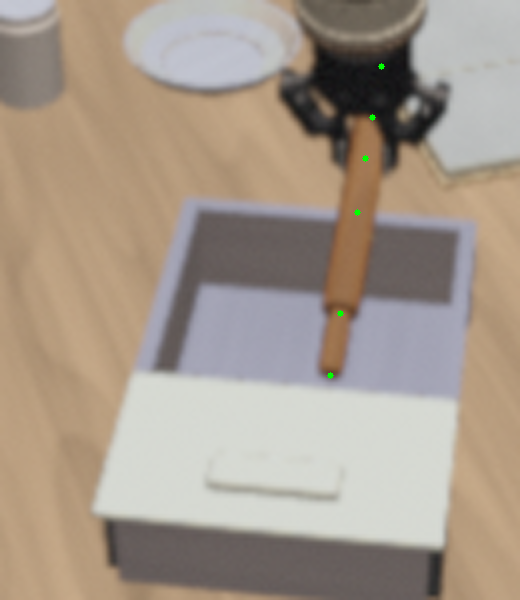

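End b is now fully out from under the lid at (330,375), exactly where predicted. I'll nudge 15 mm further along the axis, then go straight up.

```bash
python3 -m handwheel '10 8 0 0 0 0 0; 10 15 0 0 0 0 0; 10 19 0 -12 0 0 0; 10 25 0 -33 0 0 0; 10 33 0 -57 0 0 0; 10 40 0 -81 0 0 0; 10 47 0 -105 0 0 0; 10 53 0 -124 0 0 0; 10 53 0 -124 0 0 0; 10 53 0 -124 0 0 0'
python3 -m handwheel '10 0 0 0 0 0 0; 10 0 0 0 0 0 0; 10 0 0 0 0 0 0; 10 0 0 0 0 0 0;10 0 0 0 0 0 0;10 0 0 0 0 0 0'; python3 - <<'E'
from h import *
o=arm.observe();print(o['torque'],o['ft_force'],o['joint_vel'].round(2))
overlay("side","pics/side10.png",(150,0,200,200),3)
overlay("top","pics/top10.png",(150,60,220,200),3)
E
```

```text
t: 8.62
tcp_pos: [0.6378, 0.0121, 0.2543]
orientation: [[0.454, 0.879, 0.144], [0.84, -0.477, 0.258], [0.295, 0.004, -0.955]]
ft_force: [-0.1, 0.9, -4.5]
opening: 0.0268
t: 9.12
tcp_pos: [0.6377, 0.0121, 0.2539]
orientation: [[0.454, 0.879, 0.144], [0.84, -0.477, 0.258], [0.295, 0.004, -0.955]]
ft_force: [0.6, 0.6, -3.2]
opening: 0.0269
[-0.09915113  0.10091515  0.01689283] [ 0.64835759  0.64714047 -3.16648131] [ 0.14 -0.   -0.17 -0.07  0.    0.01]
-0.15 [ 0.544 -0.161  0.201] [341. 524.]
-0.095 [ 0.569 -0.115  0.218] [349. 478.]
0 [ 0.612 -0.035  0.246] [362. 403.]
0.0535 [0.637 0.01  0.262] [368. 363.]
0.095 [0.655 0.045 0.274] [374. 333.]
0.15 [0.68  0.091 0.29 ] [380. 295.]
-0.15 [ 0.544 -0.161  0.202] [435. 366.]
-0.095 [ 0.569 -0.115  0.218] [385. 336.]
0 [ 0.612 -0.035  0.246] [296. 282.]
0.0535 [0.637 0.01  0.262] [244. 251.]
0.095 [0.655 0.045 0.274] [203. 226.]
0.15 [0.68  0.091 0.29 ] [147. 192.]
```

View pics/side10.png

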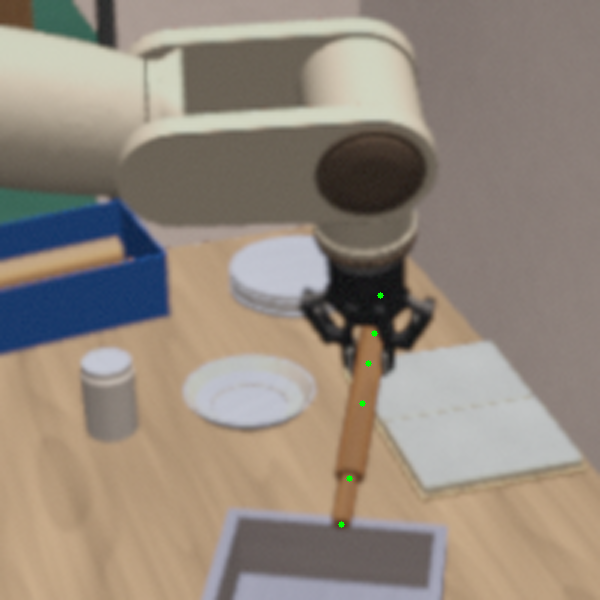

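View pics/top10.png

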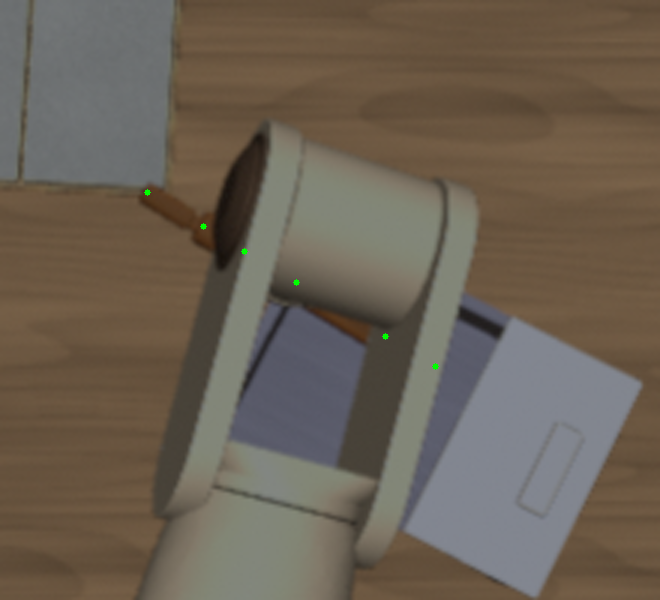

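The pin hangs clear: end b is at side crop (341,524), z≈0.20, and end a at top crop (147,192), z≈0.29. Both are as predicted, and the bystanders are unmoved. I'll hand in.

```bash
python3 -c "
from plant import arm
print(arm.hand_in()); o=arm.observe(); print(o['t'],o['opening'],o['tcp_pos'])"
```

```text
the job is handed in; nothing more can be done
None
the job is handed in; nothing more can be done
```

The pin is out of the pan and held still in the gripper, and the job is handed in; hand-in reports no verdict. I gripped the barrel about 53 mm from its centre, towards the open end, at 90 N. Then I lifted it 8 mm level, tilted it about 17° around the end under the lid, and drew it about 175 mm out along its own axis before raising it straight up.

**Final position:** at about 9 s of the 45 s, the pin's ends were at z ≈ 0.20 m and 0.29 m. These heights are worked out from the gripper pose and the grasp, and the camera pictures agreed within about a pixel or two. The arm was practically still, the finger opening was steady at 27 mm, and the measured load was about 3 N, roughly the pin's weight.

**Tilt:** the open end reached z ≈ 0.108 m while the other end was at z ≈ 0.019 m, held for well over 0.1 s.

**Contacts:** between moves, wrist forces stayed within about 6 N, and nothing pointed to contact with the lid. There was a brief 5 N upward reading while gripping, gone after the lift. I saw no sign that the pie tin, shaker or spoon had moved, but the spoon was outside my last crops.

**What disagreed:** the moment readings were too noisy to use during the tilt, so I relied on the pictures to rule out slip.

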